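# Sort the microscopy supplies into their trays

### The arm

A 6-joint arm with a two-finger parallel gripper is mounted at the origin on a cart in front of the work surface, level with it; the furniture and walls round the work are solid. World frame = base frame: x ahead of the robot, y to its left, z up, the work surface at z = 0. Lengths are in m, angles in rad, forces in N, time in s.
With the tool pointing down it reaches from about 0.425 to 0.95 m from the base axis. Payload 3.5 kg.
Tool frame: the origin (TCP) lies at the very end of the fingers, on their centre line; the grasp point (between the pads) lies 19 mm behind it; z points along the fingers, y is the line along which they close (so a half turn about z gives the same grasp; the last joint's range is limited). The gripper opens to 85 mm and grips with 20 to 120 N. Pads are 22 mm wide; open, the fingers measure 114 mm over their backs; the gripper's body (76 mm by 85 mm) begins 54 mm behind the grasp point. The pads swing forward as they close: fully open they stand 13 mm farther back than shut.
Start: joints at [-1.255, 0.286, 1.577, -0, 1.279, -0.15], TCP at [0.303, -0.603, 0.231] pointing down, gripper open.
Joint ranges: [-2.77, 2.77], [-0.9, 2.22], [0.21, 2.48], [-1.53, 4.67], [0.24, 2.81], [-2.84, 2.84]. Speed limits (rad/s): [2.79, 2.79, 3.14, 3.14, 3.14, 3.14].

### API

Orientations are given as a unit quaternion [x, y, z, w].
In Python, from plant import ctrl gives the robot as it stands.
- The arm moves only by the tool carry_out, never from a script. Its argument "deltas" is one flat list of numbers, 6 for each row, row after row: the shift along the tool's x, y, z in m, then the turn, a rotation vector about the tool's x, y, z in rad. A call has 1 to 5 rows; each row is the pose to reach, as a shift and turn from the pose commanded when the call began, along the tool's axes at that moment; what a row does not reach only later rows make up. A row lasts 1/8 s, in which the tool goes at most 62.5 mm and 10.7 degrees, less where a joint would pass 70% of its speed; a pose out of reach is approached as far as the arm can. A call with a gripper value outside its range is refused whole. "grip" is the opening in per cent of the stroke, from 0 (shut) to 100 (fully open), set as the call begins (left out, the last holds). The fingers move at their own pace and stop on an object; "grip_force" is the grip in N (left out, the last holds). Time passes only in rows, so rows that repeat a pose let the fingers close. It gives the time, the measured TCP pose, the force, the opening and the grip force at its end, in the units of the state.
- ctrl.get_state(): the state, without advancing time (a new reading comes with each control period).
- ctrl.read_camera(name): name is "scene" or "top"; returns (picture, depth): 420x560x3 uint8, red, green, blue; 420x560 float32, m along the optical axis (not along the pixel's ray), 0 where there is no reading.
- ctrl.camera_model(name): a dict with "intrinsics" (3x3 intrinsics, pixels), "extrinsics" (4x4, takes a point from world to camera coordinates). Camera axes: x right, y down, z forward; pixel columns grow to the right and rows downward; lengths in m; the calibration is good to about 2 mm. A picture is of the moment at which its call begins. camera_model takes no time and is no camera call.
- ctrl.sign_off(): hands the job in; it is judged then, once.
Trained networks look in the newest picture that a camera, given by its name, has taken for a name from the list of things; names that differ only in an ending like _2 or _b are one class to them, and where a whole thing is asked for, a point or a joint stands for the part that bears it (a point fixed in the world has none). Each returns a list of dicts, best first, with "score" (0 to 1); they miss things now and then, are a little off and sometimes report something else, mostly with a low value. They report only what shows in the picture. A call takes as long as a camera call. They do not tell look-alikes from the thing itself.
- ctrl.find_in(camera, query): "uv" ([column, row] in pixels, amid what is visible of it).
The state is a dict: "time": time; "qpos": joint angles; "dq": joint speeds; "joint_efforts": joint torques, N m; "eef_pos": TCP position; "tcp_rot": TCP orientation; "contact_force": force on the tool from outside, world axes, zero at the start; "wrist_torque": the same for the moment, N m; "opening": opening from 0.0 (shut) to 1.0 (fully open); "finger_force": force on a finger pad.
Only numpy, scipy, OpenCV 4.12 (cv2) and the standard library are available. Lean on these libraries where they do the work, as an engineer would, in place of code of your own. Each camera call takes 0.05 s, during which the arm holds its last target. There are 200 camera calls.

### The job

Sort the five small supplies lying about on the bench into the three grey trays: the vial and the little dropper bottle go into the high-walled tray with two equal bays, standing upright, one to a bay; the packet of slides goes flat into the long bay of the low two-bay tray and the cover-slip box flat into that tray's short bay; the capped sample tube goes lying into the plain narrow tray without a divider. Everything must stand or lie on the floor of its bay, and the conical flask and the larger brown bottle must stay standing where they are.

Things in the scene. Friction and masses are not known exactly. Their poses are not given: they have to be found in the camera images.
- vial: Small amber vial with a ribbed white cap, upright: body 27 mm across up to 45 mm, cap 25 mm across, 58 mm tall in all. Origin: centre of its underside; z up along it. Loose, about 30 g. Goes to bottle_tray.
- oil_bottle: Little clear dropper bottle with a black cap, upright: 25 mm across, 66 mm tall; only its body, up to 43 mm, can be gripped. Origin: centre of its underside; z up along it. Loose, about 40 g. Goes to bottle_tray.
- slide_packet: Flat box-shaped packet of slides, 28 mm (x) by 78 mm (y) by 22 mm high. Origin: centre of its underside; grip it across the 28 mm (its x). Loose, about 110 g. Goes to the long bay of glass_tray.
- coverslip_box: Tiny square box, 26 x 26 mm, 18 mm high. Origin: centre of its underside; x and y along its sides. Loose, about 30 g. Goes to the short bay of glass_tray.
- sample_tube: Capped sample tube lying on its side (it does not roll): 18 mm (x) by 114 mm (y, along the tube) by 18 mm high. Origin: under its middle; grip it across the 18 mm (its x). Loose, about 20 g. Goes to tube_tray.
- bottle_tray: Grey tray 109 x 56 mm with the highest walls (20 mm) and a divider across the middle. Stands fixed on the bench, long side roughly pointing away from the robot. Origin: centre of the underside; x along its length, y across, z up. Two equal bays with their centres at x = -26.5 mm and x = +26.5 mm, each 50 mm (x) by 50 mm (y) inside; floor at z = 4 mm, wall tops at z = 20 mm. Either bottle may have either bay.
- glass_tray: Low grey tray 155 x 56 mm with one divider nearer one end. Stands fixed on the bench, long side roughly pointing away from the robot. Origin: centre of the underside; x along its length, y across, z up. Long bay for the slide packet: centre at x = -25 mm, 99 mm (x) by 50 mm (y) inside; short bay for the cover-slip box: centre at x = +51 mm, 47 mm (x) by 50 mm (y) inside. Floor at z = 4 mm, wall tops at z = 12 mm.
- tube_tray: Low narrow grey tray 142 x 46 mm without a divider. Stands fixed on the bench, long side roughly pointing away from the robot. Origin: centre of the underside; x along its length, y across, z up. One bay, 136 mm (x) by 40 mm (y) inside, centred on the origin; floor at z = 4 mm, wall tops at z = 12 mm. The tube lies along x, either way round.
- flask: Bystander: conical flask with a cotton plug, 66 mm across at its foot, 126 mm tall, standing loose among the supplies. Origin: centre of its underside. Leave it standing where it is. Elsewhere: wall cabinets overhang the bench beyond x = 0.60 m, from 0.36 m above it; a fixed microscope, 0.42 m tall, stands left of y = 0.40 m: keep the arm clear of both.
- stain_bottle: Bystander: the larger brown reagent bottle with a black cap, 47 mm across, 116 mm tall, standing loose among the supplies. Origin: centre of its underside. Leave it standing where it is.
There are look-alikes about, which are no part of the job. Leave any blue or yellow look-alike of the coverslip_box alone.

How it is judged:
By the outcome, as a careful person would: the job done as asked, in the order asked, and still so for the second after the job is handed in, with the robot touching nothing.
It also fails if it takes over 144 s, if anything falls off the work surface, if the arm or the gripper's body presses on something with over 40 N, if the wrist force passes 120 N, or if a joint passes its speed limit or range.

## Working session

There is one attempt and no reset: what is moved stays moved. The work goes in short steps, Python scripts to look and compute and a tool call to move; the robot and the scene stay as the last step left them, time stands still between calls to the robot, and variables do not carry over. Pictures are saved under pics/ and viewed, at most 14 in all, crops included, and the job is handed in when it is done.

Besides the shell and the picture viewer there is one more tool, called after "Request:" as a command line: name --argument value ..., lists and objects as JSON in quotes. carry_out: Moves the arm, as the interface text tells. Its arguments: {"type":"object","properties":{"deltas":{"type":"array"},"grip":{"type":"number"},"grip_force":{"type":"number"}},"required":["deltas"]}

```bash
mkdir -p pics; ls; python3 - <<'E'
from plant import ctrl
import cv2,numpy as np
for n in ("scene","top"):
    p,d=ctrl.read_camera(n); np.savez(f"pics/{n}0.npz",p=p,d=d)
    cv2.imwrite(f"pics/{n}0.png",cv2.cvtColor(p,cv2.COLOR_RGB2BGR))
    m=ctrl.camera_model(n); print(n,np.round(m["intrinsics"],1).tolist(),np.round(m["extrinsics"],3).tolist(),(d>0).mean())
s=ctrl.get_state();print(s)
E
```

```text
pics
scene [[394.2, 0.0, 278.1], [0.0, 394.2, 211.2], [0.0, 0.0, 1.0]] [[-0.808, -0.589, 0.006, 0.359], [-0.267, 0.357, -0.895, 0.175], [0.525, -0.725, -0.446, 0.659], [0.0, 0.0, 0.0, 1.0]] 0.9961394557823129
top [[499.7, 0.0, 270.7], [0.0, 499.7, 205.7], [0.0, 0.0, 1.0]] [[0.021, -1.0, 0.0, -0.031], [-0.99, -0.02, -0.139, 0.495], [0.139, 0.003, -0.99, 1.43], [0.0, 0.0, 0.0, 1.0]] 0.9958843537414966
{'time': 0.1, 'qpos': array([-1.25495788e+00,  2.87144301e-01,  1.57804647e+00,  2.57446964e-05,
        1.27862289e+00, -1.50019394e-01]), 'dq': array([-0.00034888, -0.00210925, -0.00273959, -0.00050817, -0.00130263,
        0.00121265]), 'joint_efforts': array([ 5.02875719e-04, -4.07298195e+01, -2.93699938e+01, -1.46366542e-04,
        3.41340303e-03,  9.90403237e-06]), 'eef_pos': array([ 0.303033  , -0.60247762,  0.2300321 ]), 'tcp_rot': array([ 9.72994750e-01,  2.30824571e-01, -7.96855565e-05, -1.10770998e-03]), 'contact_force': array([-0.07166478, -0.52580645, -0.35858932]), 'wrist_torque': array([ 0.01068473, -0.01980565, -0.01489373]), 'finger_force': 0.0, 'opening': 1.0040185343619636}
```

View pics/scene0.png

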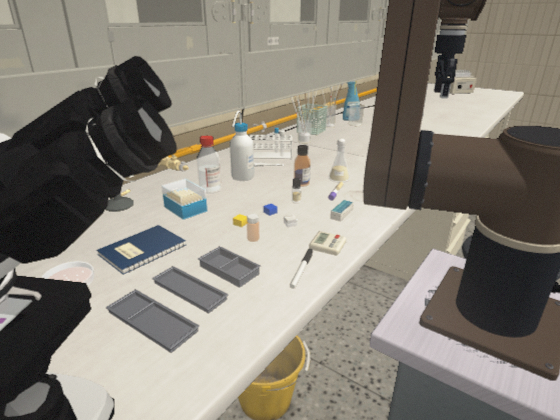

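View pics/top0.png

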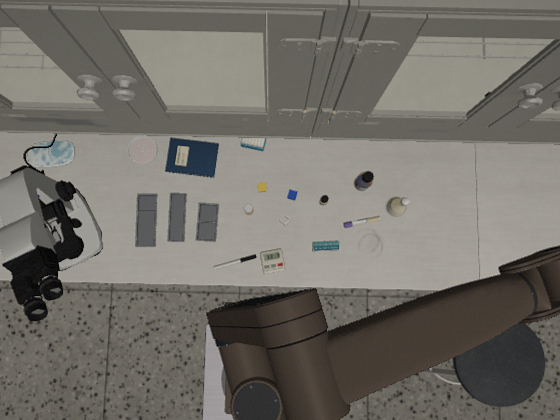

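The top view shows the vial at (249,209), oil bottle (324,200), slide packet (326,245), white cover-slip box (285,220) with yellow and blue decoys above it, and the tube (362,221). The trays are glass (147,220), tube (177,217) and bottle (207,222). The flask is at (397,206) and the stain bottle at (364,181).

```bash
cat > h.py <<'E'
import numpy as np,cv2
from plant import ctrl
def cloud(n,f=None):
    if f: z=np.load(f);p,d=z["p"],z["d"]
    else: p,d=ctrl.read_camera(n)
    m=ctrl.camera_model(n);K=m["intrinsics"];E=np.array(m["extrinsics"])
    v,u=np.mgrid[:420,:560]
    c=np.stack([(u-K[0][2])/K[0][0]*d,(v-K[1][2])/K[1][1]*d,d],-1)
    return p,d,(c-E[:3,3])@E[:3,:3]
E
python3 - <<'E'
from h import *
for n in("top","scene"):
    p,d,w=cloud(n,f"pics/{n}0.npz")
    X,Y,Z=w[...,0],w[...,1],w[...,2]
    print(n,"table z",np.median(Z[(d>0)&(X>.45)&(X<.75)&(abs(Y)<.4)]))
    m=((d>0)&(X>.4)&(X<.78)&(Y>-.45)&(Y<.42)&(Z>.005)&(Z<.16)).astype(np.uint8)
    k,l,st,_=cv2.connectedComponentsWithStats(m,connectivity=4)
    for i in range(1,k):
        if st[i,4]<8: continue
        q=w[l==i]; r=cv2.minAreaRect((q[:,:2]*1000).astype(np.float32))
        # top-surface points
        zt=np.percentile(q[:,2],95); t=q[q[:,2]>zt-.006]; rt=cv2.minAreaRect((t[:,:2]*1000).astype(np.float32))
        R=lambda r:[np.round(a,1).tolist() for a in r]
        print("px",st[i,:5].tolist(),"ztop %.3f"%zt,"mean",np.round(q[:,:2].mean(0),3),"all",R(r),"top",R(rt),"rgb",p[l==i].mean(0).astype(int).tolist())
p=np.load("pics/top0.npz")["p"][160:275,120:420]
cv2.imwrite("pics/crop1.png",cv2.resize(cv2.cvtColor(p,cv2.COLOR_RGB2BGR),(800,307),interpolation=cv2.INTER_CUBIC))
E
```

```text
top table z 0.43078845181763353
px [127, 135, 31, 31, 691] ztop 0.024 mean [0.661 0.37 ] all [[662.4, 372.8], [92.7, 89.5], 46.1] top [[661.2, 370.2], [85.6, 86.0], 81.7] rgb [157, 149, 144]
px [165, 137, 54, 42, 1735] ztop 0.020 mean [0.643 0.221] all [[644.2, 221.8], [156.7, 119.7], 86.1] top [[642.6, 220.8], [148.3, 107.4], 84.5] rgb [56, 68, 79]
px [240, 138, 28, 13, 270] ztop 0.068 mean [0.68  0.034] all [[680.5, 32.2], [34.0, 83.2], 10.9] top [[680.1, 37.4], [22.1, 70.3], 1.3] rgb [133, 142, 139]
px [314, 158, 4, 3, 8] ztop 0.008 mean [ 0.645 -0.152] all [[645.3, -153.5], [6.1, 9.0], 1.0] top [[645.3, -153.5], [6.1, 9.0], 1.0] rgb [156, 153, 145]
px [145, 171, 3, 6, 10] ztop 0.010 mean [0.589 0.356] all [[590.0, 356.3], [15.5, 6.5], 0.4] top [[590.0, 356.3], [15.5, 6.5], 0.4] rgb [153, 150, 142]
px [352, 171, 22, 21, 304] ztop 0.120 mean [ 0.568 -0.284] all [[574.3, -298.4], [46.1, 66.6], 9.9] top [[574.8, -289.0], [25.7, 26.1], 88.1] rgb [65, 61, 61]
px [156, 181, 3, 5, 10] ztop 0.007 mean [0.561 0.322] all [[561.8, 322.3], [11.9, 6.3], 1.1] top [[561.8, 322.3], [11.9, 6.3], 1
[... 3792 characters left out ...]
5] top [[639.1, 218.6], [148.9, 110.1], 84.6] rgb [98, 108, 118]
px [198, 247, 57, 37, 756] ztop 0.020 mean [0.455 0.163] all [[449.5, 163.1], [61.7, 100.7], 87.8] top [[450.3, 163.1], [61.7, 99.2], 87.8] rgb [108, 107, 107]
px [42, 262, 53, 23, 799] ztop 0.017 mean [0.659 0.36 ] all [[662.8, 357.0], [86.8, 60.8], 27.5] top [[662.8, 357.0], [86.8, 60.8], 27.5] rgb [220, 209, 202]
px [152, 266, 70, 41, 512] ztop 0.012 mean [0.472 0.254] all [[465.3, 254.9], [130.2, 51.9], 0.1] top [[465.3, 254.9], [130.2, 51.9], 0.1] rgb [110, 109, 110]
px [106, 290, 79, 51, 724] ztop 0.012 mean [0.472 0.345] all [[463.9, 345.7], [127.8, 61.5], 1.2] top [[463.9, 345.7], [127.8, 61.5], 1.2] rgb [109, 109, 110]
```

View pics/crop1.png

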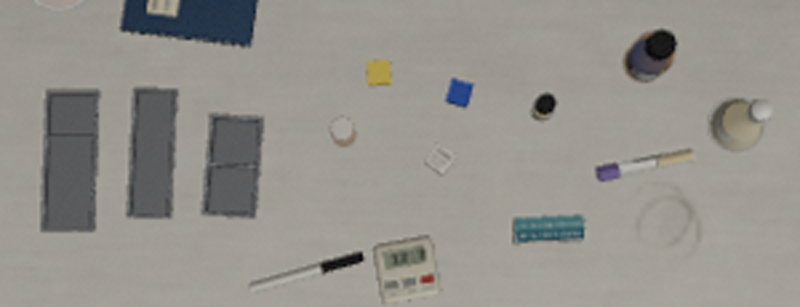

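The crop confirms the layout: the trays lie along x, the glass tray's short bay is at the far end, and the packet is at full-image pixel (326,245). The top camera reads about 6 mm high, so I'll correct both cameras to the bench plane and refine.

```bash
python3 - <<'E'
from h import *
for n in("top","scene"):
    p,d,w=cloud(n,f"pics/{n}0.npz")
    X,Y,Z=w[...,0],w[...,1],w[...,2]
    b=(d>0)&(X>.40)&(X<.62)&(Y>-.35)&(Y<.38)&(abs(Z)<.012)&(p.min(2)>100)
    A=np.c_[X[b],Y[b],np.ones(b.sum())]; c=np.linalg.lstsq(A,Z[b],rcond=None)[0]
    for _ in range(3):
        r=abs(A@c-Z[b])<.003; c=np.linalg.lstsq(A[r],Z[b][r],rcond=None)[0]
    print(n,"plane",np.round(c,4))
    H=Z-(X*c[0]+Y*c[1]+c[2])
    R=lambda r:[np.round(a,1).tolist() for a in r]
    def rep(name,m):
        k,l,st,_=cv2.connectedComponentsWithStats(m.astype(np.uint8),connectivity=8)
        i=1+np.argmax(st[1:,4]); s=l==i; q=w[s]
        print(name,st[i].tolist(),"h95 %.4f"%np.percentile(H[s],95),"med %.3f"%np.median(H[s]),R(cv2.minAreaRect((q[:,:2]*1000).astype(np.float32))))
    ok=(d>0)
    box=lambda a,b,e,f:ok&(X>a)&(X<b)&(Y>e)&(Y<f)
    g=p.astype(int); grey=(g.max(2)-g.min(2)<25)&(g.max(2)<140)
    for nm,e,f in(("glass",.305,.40),("tube",.22,.302),("bottle",.12,.218)):
        rep(nm+"_tray",box(.36,.57,e,f)&grey&(H<.035))
    rep("packet",box(.3,.45,-.24,-.11)&(H>.014)&(H<.035))
    rep("packet_full",box(.3,.45,-.24,-.11)&(H>.004)&(H<.035))
    rep("slip",box(.42,.50,-.10,-.03)&(H>.013))
    rep("tube",box(.40,.52,-.37,-.22)&(H>.010)&(H<.03))
    rep("vial",box(.46,.52,.02,.07)&(H>.052))
    rep("oil",box(.48,.54,-.20,-.14)&(H>.058))
    rep("stain",box(.52,.63,-.34,-.22)&(H>.105)); rep("flask",box(.45,.56,-.45,-.34)&(H>.11))
E
```

```text
top plane [0.0018 0.0008 0.0006]
glass_tray [135, 193, 23, 54, 1124] h95 0.0142 med 0.005 [[451.7, 351.3], [160.8, 65.9], 1.5]
tube_tray [167, 192, 20, 50, 856] h95 0.0147 med 0.005 [[462.2, 259.1], [54.8, 149.1], 89.9]
bottle_tray [195, 202, 24, 40, 811] h95 0.0226 med 0.005 [[449.2, 168.6], [64.8, 117.1], 87.5]
packet [312, 240, 28, 11, 258] h95 0.0273 med 0.022 [[384.8, -183.2], [27.8, 78.1], 4.1]
packet_full [310, 239, 31, 13, 277] h95 0.0272 med 0.022 [[386.3, -183.3], [32.8, 88.7], 3.3]
slip [279, 214, 12, 11, 75] h95 0.0240 med 0.018 [[459.4, -62.6], [25.9, 25.1], 55.0]
tube [343, 215, 38, 13, 183] h95 0.0203 med 0.016 [[458.7, -291.1], [16.2, 111.1], 12.6]
vial [244, 204, 8, 9, 56] h95 0.0629 med 0.058 [[485.1, 45.5], [23.5, 20.4], 2.0]
oil [321, 195, 7, 7, 43] h95 0.0704 med 0.064 [[516.7, -174.1], [18.8, 17.8], 3.9]
stain [362, 171, 11, 11, 96] h95 0.1206 med 0.115 [[574.8, -289.0], [26.7, 27.9], 88.3]
flask [400, 197, 10, 9, 65] h95 0.1284 med 0.123 [[505.7, -390.7], [22.9, 20.8], 35.2]
scene plane [-0.0089  0.0024  0.0045]
glass_tray [107, 290, 91, 62, 2704] h95 0.0105 me
[... 229 characters left out ...]
7.2]
packet [331, 200, 23, 16, 204] h95 0.0225 med 0.021 [[381.1, -185.1], [29.4, 80.6], 4.1]
packet_full [331, 200, 23, 20, 286] h95 0.0224 med 0.020 [[381.0, -185.1], [29.6, 80.6], 4.3]
slip [284, 215, 14, 8, 75] h95 0.0188 med 0.017 [[454.6, -64.9], [26.7, 27.0], 52.9]
tube [329, 182, 15, 16, 96] h95 0.0178 med 0.016 [[452.7, -291.1], [15.2, 110.6], 11.9]
vial [247, 214, 12, 7, 69] h95 0.0585 med 0.057 [[481.4, 43.3], [24.0, 23.5], 31.4]
oil [293, 178, 8, 6, 44] h95 0.0670 med 0.065 [[513.3, -177.2], [18.2, 21.2], 3.9]
stain [298, 145, 10, 7, 63] h95 0.1176 med 0.115 [[570.6, -290.4], [26.6, 28.1], 26.8]
flask [337, 139, 9, 7, 51] h95 0.1261 med 0.118 [[500.7, -387.9], [23.7, 18.5], 19.3]
```

Both views agree to about 4 mm and the heights match the text. I'll use the averages and write a small helper that prints the tool-frame shifts.

```bash
cat > plan.py <<'E'
# usage: plan.py x,y,z,psi_deg ... : first pose is the start (m: measured), then tool-frame shift+turn for each leg
import sys,numpy as np
P=[]
for a in sys.argv[1:]:
    if a=="m":
        from plant import ctrl
        s=ctrl.get_state();q=s["tcp_rot"];P.append([*s["eef_pos"],np.degrees(2*np.arctan2(q[1],q[0]))])
        print("t %.2f"%s["time"],np.round(P[-1],4),"q",np.round(s["qpos"],2),"open %.3f F %.1f"%(s["opening"],s["finger_force"]),np.round(s["contact_force"],1))
    else: P.append([float(v) for v in a.split(",")])
for a,b in zip(P,P[1:]):
    d=np.subtract(b,a);p=np.radians(a[3]);c,s=np.cos(p),np.sin(p);t=(d[3]+180)%360-180
    v=[d[0]*c+d[1]*s,d[0]*s-d[1]*c,-d[2],0,0,-np.radians(t)]
    n=max(1,int(np.ceil(max(np.linalg.norm(v[:3])/.055,abs(t)/10))))
    print("leg",np.round(v,4).tolist(),"min rows",n)
E
python3 plan.py .303,-.603,.231,26.7 .363,-.387,.225,18 .423,-.171,.215,9 .483,.0445,.12,0 .483,.0445,.019,0
```

```text
leg [0.1507, -0.166, 0.006, 0.0, 0.0, 0.1518] min rows 5
leg [0.1238, -0.1869, 0.01, 0.0, 0.0, 0.1571] min rows 5
leg [0.093, -0.2035, 0.095, 0.0, 0.0, 0.1571] min rows 5
leg [0.0, 0.0, 0.101, 0.0, 0.0, -0.0] min rows 2
```

Request:
carry_out --deltas '[0.03,-0.033,0.001,0,0,0.03,0.06,-0.066,0.002,0,0,0.06,0.09,-0.1,0.004,0,0,0.09,0.12,-0.133,0.005,0,0,0.12,0.151,-0.166,0.006,0,0,0.152]' --grip 70

```text
time: 0.72
eef_pos: [0.3636, -0.3852, 0.2247]
tcp_rot: [0.988, 0.156, -0.0, -0.0]
contact_force: [0.4, -0.6, 0.1]
opening: 0.698
finger_force: 0.0
```

Request:
carry_out --deltas '[0.025,-0.037,0.002,0,0,0.031,0.05,-0.075,0.004,0,0,0.063,0.074,-0.112,0.006,0,0,0.094,0.099,-0.15,0.008,0,0,0.126,0.124,-0.187,0.01,0,0,0.157]'

```text
time: 1.35
eef_pos: [0.4237, -0.1692, 0.2149]
tcp_rot: [0.997, 0.078, -0.0, -0.0]
contact_force: [-0.2, -0.2, 0.1]
opening: 0.697
finger_force: 0.0
```

Request:
carry_out --deltas '[0.02,-0.04,0.01,0,0,0.031,0.04,-0.085,0.03,0,0,0.063,0.06,-0.13,0.055,0,0,0.094,0.08,-0.17,0.08,0,0,0.126,0.093,-0.2035,0.095,0,0,0.157]'

```text
time: 1.98
eef_pos: [0.4831, 0.0466, 0.1186]
tcp_rot: [1.0, -0.0, -0.001, -0.0]
contact_force: [0.5, 0.5, -0.0]
opening: 0.696
finger_force: 0.0
```

```bash
python3 plan.py m .483,.0445,.019,0; python3 - <<'E'
from h import *
for n in("scene","top"):
    p,d=ctrl.read_camera(n)
    cv2.imwrite(f"pics/{n}1.png",cv2.cvtColor(p,cv2.COLOR_RGB2BGR))
p=cv2.imread("pics/scene1.png")[150:320,150:390]
cv2.imwrite("pics/s1c.png",cv2.resize(p,(720,510)))
E
```

```text
t 1.98 [ 0.4831  0.0466  0.1186 -0.0162] q [-0.11 -0.01  2.12  0.    1.03  1.46] open 0.696 F 0.0 [ 0.5  0.5 -0. ]
leg [-0.0001, 0.0021, 0.0996, 0.0, 0.0, -0.0003] min rows 2
```

View pics/s1c.png

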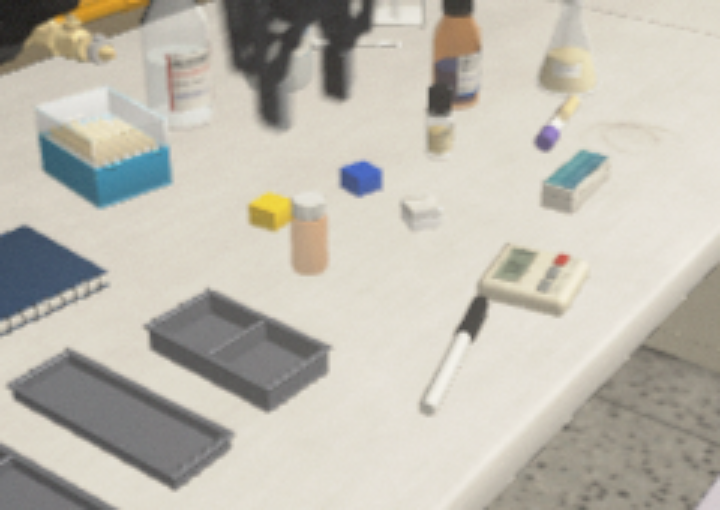

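The gripper hangs above the vial (crop (310,235)) with its fingertips at about (305,105) and nothing in the way. Descending and gripping.

Request:
carry_out --deltas '[0,0,0.04,0,0,0,0,0,0.075,0,0,0,0,0,0.1,0,0,0,0,0,0.101,0,0,0]'

```text
time: 2.58
eef_pos: [0.482, 0.0443, 0.0176]
tcp_rot: [1.0, -0.0, -0.002, -0.0]
contact_force: [-0.2, 0.8, -0.7]
opening: 0.7
finger_force: 0.0
```

Request:
carry_out --deltas '[0,0,0,0,0,0,0,0,0,0,0,0,0,0,0,0,0,0,0,0,0,0,0,0,0,0,0,0,0,0]' --grip 15 --grip_force 25

```text
time: 3.2
eef_pos: [0.4853, 0.0444, 0.021]
tcp_rot: [1.0, 0.0, 0.001, 0.0]
contact_force: [-1.4, -1.2, 5.7]
opening: 0.307
finger_force: 25.7
```

```bash
python3 plan.py m;  python3 plan.py .483,.0445,.019,0 .483,.0445,.09,0 .475,.165,.09,-2.6 .475,.165,.024,-2.6 .475,.165,.12,-2.6 .46,-.01,.15,-1 .515,-.1755,.15,0 .515,-.1755,.019,0
```

```text
t 3.20 [0.4853 0.0444 0.021  0.006 ] q [-0.12  0.17  2.16 -0.    0.81  1.45] open 0.307 F 25.7 [-1.4 -1.2  5.7]
leg [0.0, 0.0, -0.071, 0.0, 0.0, -0.0] min rows 2
leg [-0.008, -0.1205, -0.0, 0.0, 0.0, 0.0454] min rows 3
leg [0.0, -0.0, 0.066, 0.0, 0.0, -0.0] min rows 2
leg [0.0, -0.0, -0.096, 0.0, 0.0, -0.0] min rows 2
leg [-0.007, 0.1755, -0.03, 0.0, 0.0, -0.0279] min rows 4
leg [0.0579, 0.1645, -0.0, 0.0, 0.0, -0.0175] min rows 4
leg [0.0, 0.0, 0.131, 0.0, 0.0, -0.0] min rows 3
```

The opening is 26 mm, so the vial is held. Lifting it to the far bay.

Request:
carry_out --deltas '[0,0,-0.035,0,0,0,0,0,-0.071,0,0,0,-0.003,-0.04,-0.071,0,0,0.015,-0.006,-0.08,-0.071,0,0,0.03,-0.008,-0.1205,-0.071,0,0,0.045]'

```text
time: 3.82
eef_pos: [0.4755, 0.1664, 0.0905]
tcp_rot: [1.0, -0.023, 0.0, -0.0]
contact_force: [0.2, -0.3, -0.7]
opening: 0.304
finger_force: 25.2
```

Request:
carry_out --deltas '[0,0,0,0,0,0,0,0,0.03,0,0,0,0,0,0.05,0,0,0,0,0,0.06,0,0,0]'

```text
time: 4.32
eef_pos: [0.475, 0.1644, 0.029]
tcp_rot: [1.0, -0.023, -0.001, 0.0]
contact_force: [0.3, 0.6, -0.3]
opening: 0.302
finger_force: 25.2
```

```bash
python3 - <<'E'
from h import *
p,d,w=cloud("scene")
cv2.imwrite("pics/s2c.png",cv2.resize(cv2.cvtColor(p,cv2.COLOR_RGB2BGR)[190:310,130:330],(800,480)))
E
python3 plan.py m
```

```text
t 4.38 [ 0.4746  0.1644  0.0283 -2.6301] q [ 0.13  0.18  2.12 -0.    0.84  1.75] open 0.302 F 25.2 [-0.6 -0.3 -1.4]
```

View pics/s2c.png

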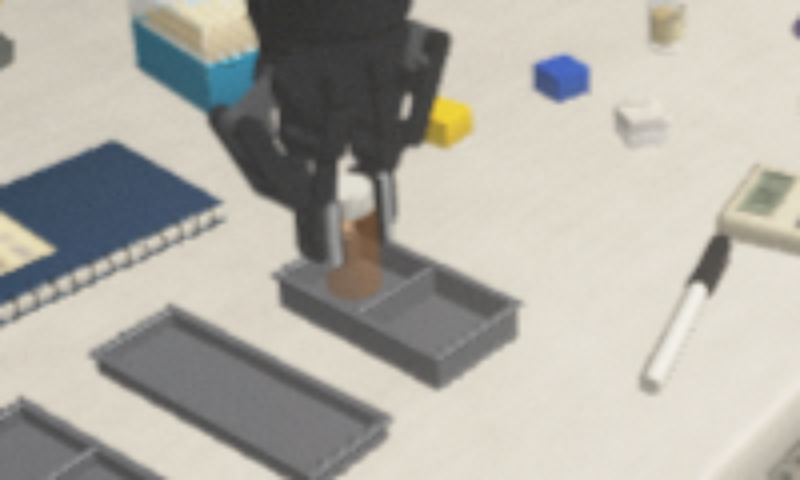

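The vial is centred over the floor of the far bay (crop (355,285)) and clear of the divider. Lowering and releasing, then on to the oil bottle.

Request:
carry_out --deltas '[0,0,0.003,0,0,0,0,0,0.005,0,0,0,0,0,0.005,0,0,0]'

```text
time: 4.75
eef_pos: [0.4763, 0.1652, 0.0258]
tcp_rot: [1.0, -0.023, 0.0, -0.0]
contact_force: [0.3, -0.9, -0.0]
opening: 0.304
finger_force: 25.2
```

Request:
carry_out --deltas '[0,0,0,0,0,0,0,0,0,0,0,0,0,0,0,0,0,0]' --grip 58

```text
time: 5.12
eef_pos: [0.476, 0.1653, 0.0255]
tcp_rot: [1.0, -0.023, 0.0, -0.0]
contact_force: [0.6, 0.7, -0.6]
opening: 0.579
finger_force: 0.0
```

```bash
python3 plan.py m
```

```text
t 5.12 [ 0.476   0.1653  0.0255 -2.5848] q [0.13 0.19 2.12 0.   0.83 1.75] open 0.579 F 0.0 [ 0.6  0.7 -0.6]
```

Request:
carry_out --deltas '[0,0,-0.035,0,0,0,0,0,-0.085,0,0,0,0,0,-0.125,0,0,0]'

```text
time: 5.5
eef_pos: [0.4761, 0.1653, 0.1522]
tcp_rot: [1.0, -0.023, 0.001, -0.0]
contact_force: [1.8, -0.6, -0.2]
opening: 0.579
finger_force: 0.0
```

Request:
carry_out --deltas '[-0.001,0.035,0,0,0,-0.005,-0.003,0.088,0,0,0,-0.014,-0.005,0.14,0,0,0,-0.02,-0.007,0.1755,0,0,0,-0.028]' --grip 75

```text
time: 6.0
eef_pos: [0.4606, -0.0116, 0.1505]
tcp_rot: [1.0, -0.009, 0.0, 0.0]
contact_force: [0.5, 0.5, -0.7]
opening: 0.751
finger_force: 0.0
```

Request:
carry_out --deltas '[0.014,0.041,0,0,0,0,0.03,0.085,0,0,0,-0.01,0.045,0.125,0,0,0,-0.0175,0.058,0.1645,0,0,0,-0.0175,0.058,0.1645,0,0,0,-0.0175]'

```text
time: 6.62
eef_pos: [0.5167, -0.1777, 0.1505]
tcp_rot: [1.0, -0.001, 0.0, 0.0]
contact_force: [-0.2, 0.4, -0.6]
opening: 0.755
finger_force: 0.0
```

```bash
python3 plan.py m .515,-.1755,.019,0; python3 - <<'E'
from h import *
p,d,w=cloud("scene")
cv2.imwrite("pics/s3c.png",cv2.resize(cv2.cvtColor(p,cv2.COLOR_RGB2BGR)[120:300,160:400],(800,600)))
E
```

```text
t 6.62 [ 0.5167 -0.1777  0.1505 -0.1715] q [-0.52  0.09  1.96 -0.    1.09  1.06] open 0.755 F 0.0 [-0.2  0.4 -0.6]
leg [-0.0017, -0.0022, 0.1315, 0.0, 0.0, -0.003] min rows 3
```

View pics/s3c.png

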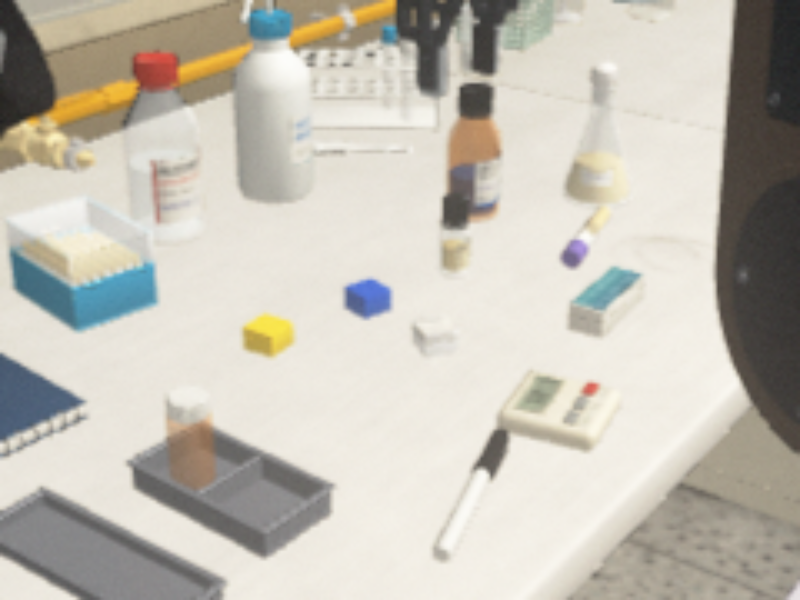

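The vial stands in the far bay (crop (190,440)) and the gripper is above the oil bottle (455,235). Descending and gripping.

Request:
carry_out --deltas '[0,0,0.04,0,0,0,0,0,0.085,0,0,0,0,0,0.12,0,0,0,0,0,0.131,0,0,0,0,0,0.131,0,0,0]'

```text
time: 7.3
eef_pos: [0.5158, -0.1744, 0.0192]
tcp_rot: [1.0, 0.001, -0.0, -0.0]
contact_force: [0.5, -0.0, 0.4]
opening: 0.747
finger_force: 0.0
```

Request:
carry_out --deltas '[0,0,0,0,0,0,0,0,0,0,0,0,0,0,0,0,0,0,0,0,0,0,0,0,0,0,0,0,0,0]' --grip 14

```text
time: 7.92
eef_pos: [0.5172, -0.1758, 0.021]
tcp_rot: [1.0, 0.0, 0.001, 0.0]
contact_force: [-0.8, 0.5, 6.1]
opening: 0.278
finger_force: 24.9
```

```bash
python3 plan.py m;  python3 plan.py .515,-.1755,.019,0 .515,-.1755,.15,0 .46,0,.15,-1 .4225,.167,.13,-2.6 .4225,.167,.025,-2.6 .4225,.167,.13,-2.6 .41,0,.13,46 .386,-.187,.12,94 .386,-.187,.01,94
```

```text
t 7.92 [ 0.5172 -0.1758  0.021   0.0063] q [-0.51  0.28  2.02  0.    0.84  1.06] open 0.278 F 24.9 [-0.8  0.5  6.1]
leg [0.0, 0.0, -0.131, 0.0, 0.0, -0.0] min rows 3
leg [-0.055, -0.1755, -0.0, 0.0, 0.0, 0.0175] min rows 4
leg [-0.0404, -0.1663, 0.02, 0.0, 0.0, 0.0279] min rows 4
leg [0.0, -0.0, 0.105, 0.0, 0.0, -0.0] min rows 2
leg [0.0, -0.0, -0.105, 0.0, 0.0, -0.0] min rows 2
leg [-0.0049, 0.1674, -0.0, 0.0, 0.0, -0.8482] min rows 5
leg [-0.1512, 0.1126, 0.01, 0.0, 0.0, -0.8378] min rows 5
leg [0.0, 0.0, 0.11, 0.0, 0.0, -0.0] min rows 2
```

Request:
carry_out --deltas '[0,0,-0.03,0,0,0,0,0,-0.08,0,0,0,0,0,-0.12,0,0,0,0,0,-0.131,0,0,0]'

```text
time: 8.43
eef_pos: [0.5176, -0.1761, 0.1535]
tcp_rot: [1.0, 0.0, 0.003, 0.001]
contact_force: [0.8, 0.8, 0.2]
opening: 0.282
finger_force: 24.8
```

Request:
carry_out --deltas '[-0.013,-0.043,0,0,0,0.004,-0.027,-0.087,0,0,0,0.009,-0.041,-0.131,0,0,0,0.013,-0.055,-0.1755,0,0,0,0.0175]'

```text
time: 8.93
eef_pos: [0.4594, 0.0017, 0.1485]
tcp_rot: [1.0, -0.009, -0.001, -0.0]
contact_force: [0.1, -0.7, -0.5]
opening: 0.279
finger_force: 24.8
```

Request:
carry_out --deltas '[-0.01,-0.042,0,0,0,0.007,-0.02,-0.084,0.005,0,0,0.014,-0.03,-0.126,0.01,0,0,0.02,-0.04,-0.166,0.02,0,0,0.028,-0.04,-0.166,0.02,0,0,0.028]'

```text
time: 9.55
eef_pos: [0.4212, 0.1685, 0.1277]
tcp_rot: [1.0, -0.021, -0.003, 0.0]
contact_force: [0.1, -0.2, -0.2]
opening: 0.281
finger_force: 24.9
```

Request:
carry_out --deltas '[0,0,0.035,0,0,0,0,0,0.07,0,0,0,0,0,0.095,0,0,0,0,0,0.1,0,0,0]'

```text
time: 10.05
eef_pos: [0.4219, 0.1658, 0.0279]
tcp_rot: [1.0, -0.023, -0.003, 0.001]
contact_force: [0.9, 0.3, -0.6]
opening: 0.277
finger_force: 24.9
```

```bash
python3 plan.py m; python3 - <<'E'
from h import *
p,d,w=cloud("scene")
cv2.imwrite("pics/s4c.png",cv2.resize(cv2.cvtColor(p,cv2.COLOR_RGB2BGR)[190:310,130:330],(800,480)))
E
```

```text
t 10.05 [ 0.4219  0.1658  0.0279 -2.6458] q [ 0.15  0.09  2.23 -0.    0.83  1.77] open 0.277 F 24.9 [ 0.9  0.3 -0.6]
```

View pics/s4c.png

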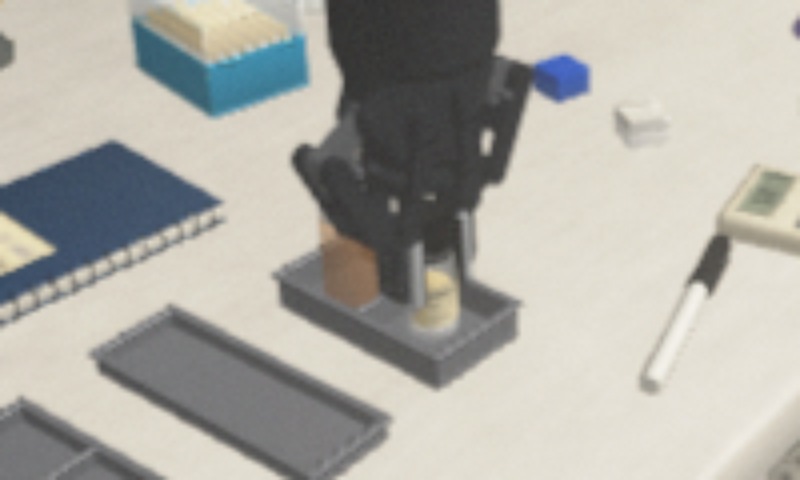

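The oil bottle hangs inside the near bay (crop (435,300)) and the vial still stands. Lowering, releasing and moving to the packet.

Request:
carry_out --deltas '[0,0,0.003,0,0,0,0,0,0.005,0,0,0,0,0,0.005,0,0,0]'

```text
time: 10.48
eef_pos: [0.4244, 0.167, 0.0259]
tcp_rot: [1.0, -0.023, 0.001, -0.0]
contact_force: [-0.5, 0.1, -0.3]
opening: 0.278
finger_force: 24.9
```

Request:
carry_out --deltas '[0,0,0,0,0,0,0,0,0,0,0,0,0,0,0,0,0,0]' --grip 58

```text
time: 10.85
eef_pos: [0.424, 0.167, 0.0255]
tcp_rot: [1.0, -0.023, 0.0, -0.0]
contact_force: [-0.0, -0.7, 0.0]
opening: 0.581
finger_force: 0.0
```

Request:
carry_out --deltas '[0,0,-0.035,0,0,0,0,0,-0.08,0,0,0,0,0,-0.105,0,0,0]'

```text
time: 11.22
eef_pos: [0.425, 0.1671, 0.1328]
tcp_rot: [1.0, -0.023, 0.002, -0.0]
contact_force: [0.2, -1.0, 0.0]
opening: 0.582
finger_force: 0.0
```

Request:
carry_out --deltas '[0.002,0.033,0,0,0,-0.17,0.003,0.067,0,0,0,-0.34,0.005,0.1,0,0,0,-0.51,0.004,0.134,0,0,0,-0.68,-0.002,0.167,0,0,0,-0.848]' --grip 75

```text
time: 11.85
eef_pos: [0.4144, -0.0009, 0.1305]
tcp_rot: [0.919, 0.393, 0.0, 0.0]
contact_force: [0.0, -0.5, -0.1]
opening: 0.746
finger_force: 0.0
```

```bash
python3 plan.py m .386,-.187,.12,94 .386,-.187,.009,94
```

```text
t 11.85 [ 4.14400e-01 -9.00000e-04  1.30500e-01  4.63209e+01] q [-0.25 -0.2   2.28 -0.    1.07  0.51] open 0.746 F 0.0 [ 0.  -0.5 -0.1]
leg [-0.1542, 0.108, 0.0105, 0.0, 0.0, -0.8322] min rows 5
leg [0.0, 0.0, 0.111, 0.0, 0.0, -0.0] min rows 3
```

```bash
python3 plan.py .4144,-.0009,.1305,46.3 .422,-.095,.12,70; python3 plan.py .4144,-.0009,.1305,46.3 .386,-.190,.11,94
```

```text
leg [-0.0628, 0.0705, 0.0105, 0.0, 0.0, -0.4136] min rows 3
leg [-0.1563, 0.1101, 0.0205, 0.0, 0.0, -0.8325] min rows 5
```

Request:
carry_out --deltas '[-0.026,0.03,0.003,0,0,-0.17,-0.063,0.0705,0.008,0,0,-0.34,-0.095,0.087,0.012,0,0,-0.51,-0.126,0.1,0.018,0,0,-0.67,-0.156,0.11,0.02,0,0,-0.832]'

```text
time: 12.48
eef_pos: [0.3845, -0.1895, 0.11]
tcp_rot: [0.682, 0.731, -0.0, -0.0]
contact_force: [0.6, 0.8, -0.1]
opening: 0.751
finger_force: 0.0
```

```bash
python3 plan.py m .386,-.190,.009,94
```

```text
t 12.47 [ 0.3845 -0.1895  0.11   93.946 ] q [-0.7  -0.13  2.26  0.    1.01 -0.76] open 0.751 F 0.0 [ 0.6  0.8 -0.1]
leg [-0.0006, 0.0015, 0.101, 0.0, 0.0, -0.0009] min rows 2
```

Request:
carry_out --deltas '[0,0,0.035,0,0,0,0,0,0.07,0,0,0,0,0,0.095,0,0,0,0,0,0.101,0,0,0,0,0,0.101,0,0,0]'

```text
time: 13.1
eef_pos: [0.3853, -0.1885, 0.0095]
tcp_rot: [0.684, 0.729, 0.0, -0.0]
contact_force: [0.2, 0.6, 0.0]
opening: 0.747
finger_force: 0.0
```

Request:
carry_out --deltas '[0,0,0,0,0,0,0,0,0,0,0,0,0,0,0,0,0,0,0,0,0,0,0,0,0,0,0,0,0,0]' --grip 14 --grip_force 40

```text
time: 13.72
eef_pos: [0.3861, -0.1892, 0.0106]
tcp_rot: [0.684, 0.729, 0.0, 0.001]
contact_force: [-1.1, 0.1, 6.6]
opening: 0.314
finger_force: 40.2
```

```bash
python3 plan.py m; python3 plan.py .386,-.19,.009,94 .386,-.19,.11,94 .45,0,.13,135 .45,.17,.13,180 .433,.348,.06,181.3 .433,.348,.016,181.3
```

```text
t 13.72 [ 3.86100e-01 -1.89200e-01  1.06000e-02  9.36727e+01] q [-0.69  0.07  2.3   0.    0.78 -0.76] open 0.314 F 40.2 [-1.1  0.1  6.6]
leg [0.0, 0.0, -0.101, 0.0, 0.0, -0.0] min rows 2
leg [0.1851, 0.0771, -0.02, 0.0, 0.0, -0.7156] min rows 5
leg [0.1202, 0.1202, -0.0, 0.0, 0.0, -0.7854] min rows 5
leg [0.017, 0.178, 0.07, 0.0, 0.0, -0.0227] min rows 4
leg [-0.0, 0.0, 0.044, 0.0, 0.0, -0.0] min rows 1
```

Request:
carry_out --deltas '[0,0,-0.03,0,0,0,0,0,-0.075,0,0,0,0,0,-0.101,0,0,0,0,0,-0.101,0,0,0]'

```text
time: 14.22
eef_pos: [0.3863, -0.1894, 0.1123]
tcp_rot: [0.684, 0.729, 0.0, 0.003]
contact_force: [0.3, 0.6, -0.9]
opening: 0.315
finger_force: 39.9
```

Request:
carry_out --deltas '[0.037,0.016,-0.005,0,0,-0.14,0.074,0.031,-0.012,0,0,-0.285,0.111,0.046,-0.02,0,0,-0.43,0.148,0.062,-0.03,0,0,-0.575,0.185,0.077,-0.03,0,0,-0.716]'

```text
time: 14.85
eef_pos: [0.4499, 0.0025, 0.139]
tcp_rot: [0.383, 0.924, -0.0, -0.001]
contact_force: [0.7, 0.4, -1.2]
opening: 0.318
finger_force: 39.8
```

Request:
carry_out --deltas '[0.024,0.024,0,0,0,-0.157,0.048,0.048,0,0,0,-0.314,0.072,0.072,0,0,0,-0.471,0.096,0.096,0,0,0,-0.628,0.12,0.12,0,0,0,-0.785]'

```text
time: 15.48
eef_pos: [0.4496, 0.1717, 0.1378]
tcp_rot: [0.0, 1.0, -0.0, -0.002]
contact_force: [0.4, -0.6, -0.7]
opening: 0.314
finger_force: 39.9
```

Request:
carry_out --deltas '[0.005,0.045,0,0,0,0,0.01,0.09,0,0,0,-0.01,0.015,0.135,0.02,0,0,-0.02,0.017,0.178,0.05,0,0,-0.023,0.017,0.178,0.08,0,0,-0.023]'

```text
time: 16.1
eef_pos: [0.4334, 0.3508, 0.0572]
tcp_rot: [-0.01, 1.0, -0.0, -0.001]
contact_force: [-0.4, -0.1, -1.9]
opening: 0.316
finger_force: 39.9
```

```bash
python3 plan.py m .433,.348,.016,181.3; python3 - <<'E'
from h import *
p,d,w=cloud("scene")
cv2.imwrite("pics/s5c.png",cv2.resize(cv2.cvtColor(p,cv2.COLOR_RGB2BGR)[220:370,80:280],(800,600)))
E
```

```text
t 16.10 [4.334000e-01 3.508000e-01 5.720000e-02 1.811894e+02] q [ 0.5   0.24  1.98  0.    0.92 -1.09] open 0.316 F 39.9 [-0.4 -0.1 -1.9]
leg [0.0005, -0.0028, 0.0412, 0.0, 0.0, -0.0019] min rows 1
```

View pics/s5c.png

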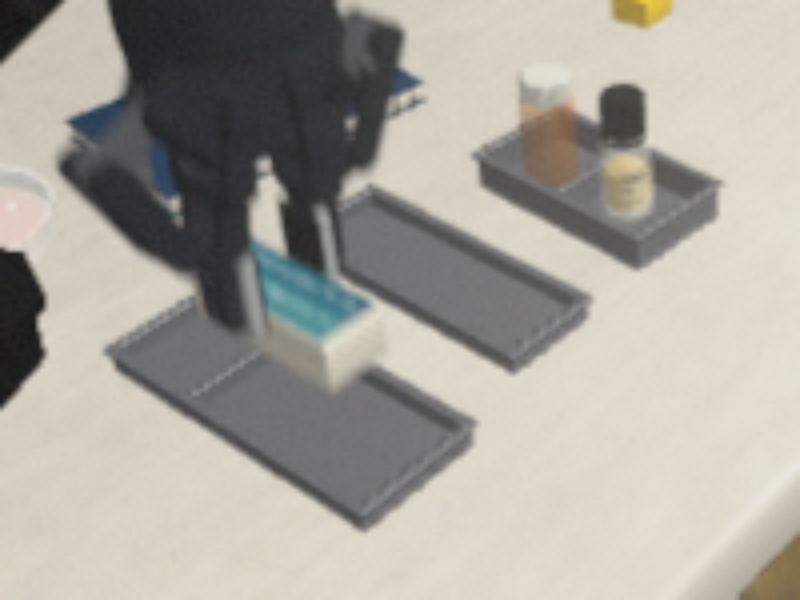

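Both bottles stand in their bays (crop (550,140) and (625,160)). The packet (320,330) is over the long bay. Lowering it.

Request:
carry_out --deltas '[0,0,0.015,0,0,0,0,0,0.03,0,0,0,0,0,0.04,0,0,0,0,0,0.044,0,0,0,0,0,0.044,0,0,0]'

```text
time: 16.77
eef_pos: [0.4353, 0.3488, 0.0165]
tcp_rot: [-0.008, 1.0, 0.0, 0.0]
contact_force: [-0.1, -0.1, -0.8]
opening: 0.313
finger_force: 39.9
```

```bash
python3 plan.py m; python3 - <<'E'
from h import *
p,d,w=cloud("scene")
cv2.imwrite("pics/s6c.png",cv2.resize(cv2.cvtColor(p,cv2.COLOR_RGB2BGR)[260:360,90:230],(800,571)))
E
```

```text
t 16.77 [4.353000e-01 3.488000e-01 1.650000e-02 1.809683e+02] q [ 0.49  0.31  1.99  0.    0.84 -1.09] open 0.313 F 39.9 [-0.1 -0.1 -0.8]
```

View pics/s6c.png

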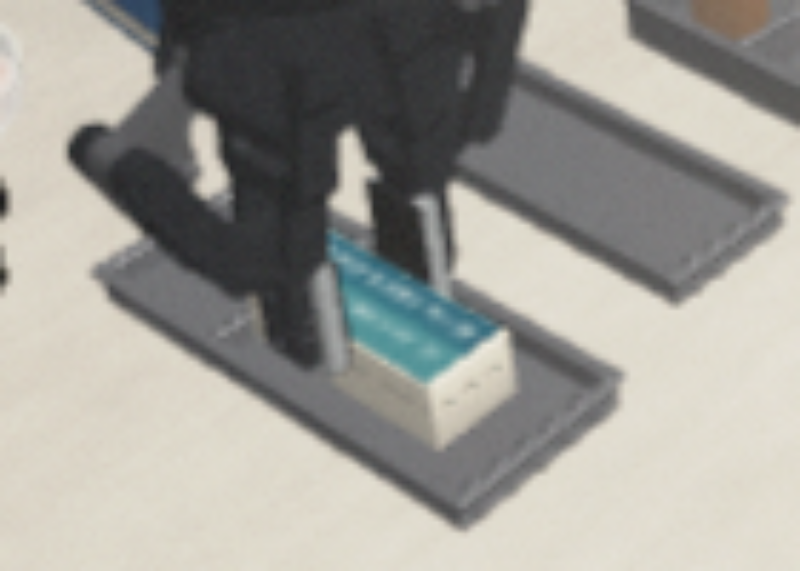

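The packet is just above the floor of the long bay, but its far end is close to the divider (crop (255,320)) and there is a wider gap at the near end. I'll shift it 6 mm nearer, set it down and release.

Request:
carry_out --deltas '[0.003,0,0,0,0,0,0.006,0,0,0,0,0,0.006,0,0.0015,0,0,0,0.006,0,0.0015,0,0,0]'

```text
time: 17.32
eef_pos: [0.4289, 0.3488, 0.0147]
tcp_rot: [-0.009, 1.0, -0.0, -0.0]
contact_force: [0.3, 0.6, -1.2]
opening: 0.311
finger_force: 39.9
```

Request:
carry_out --deltas '[0,0,0,0,0,0,0,0,0,0,0,0,0,0,0,0,0,0]' --grip 52

```text
time: 17.7
eef_pos: [0.4293, 0.3489, 0.015]
tcp_rot: [-0.009, 1.0, 0.0, 0.0]
contact_force: [-0.6, -0.3, 0.5]
opening: 0.519
finger_force: 0.0
```

Request:
carry_out --deltas '[0,0,-0.03,0,0,0,0,0,-0.075,0,0,0,0,0,-0.12,0,0,0]'

```text
time: 18.08
eef_pos: [0.4288, 0.3486, 0.1359]
tcp_rot: [-0.009, 1.0, -0.0, -0.0]
contact_force: [0.9, 0.9, -0.5]
opening: 0.516
finger_force: 0.0
```

```bash
python3 plan.py m .45,.17,.135,210 .457,.04,.135,234 .457,-.0635,.1,234 .457,-.0635,.008,234;echo; python3 plan.py m .45,.2,.135,160 .457,.06,.135,144 .457,-.0635,.1,144 .457,-.0635,.008,144
```

```text
t 18.07 [4.288000e-01 3.486000e-01 1.359000e-01 1.809794e+02] q [ 0.5   0.12  1.96  0.    1.07 -1.09] open 0.516 F 0.0 [ 0.9  0.9 -0.5]
leg [-0.0181, -0.1789, 0.0009, 0.0, 0.0, -0.5065] min rows 4
leg [0.0589, -0.1161, -0.0, 0.0, 0.0, -0.4189] min rows 3
leg [0.0837, -0.0608, 0.035, 0.0, 0.0, -0.0] min rows 2
leg [-0.0, 0.0, 0.092, 0.0, 0.0, -0.0] min rows 2

t 18.07 [4.288000e-01 3.486000e-01 1.359000e-01 1.809794e+02] q [ 0.5   0.12  1.96  0.    1.07 -1.09] open 0.516 F 0.0 [ 0.9  0.9 -0.5]
leg [-0.0186, -0.149, 0.0009, 0.0, 0.0, 0.3662] min rows 3
leg [-0.0545, -0.1292, -0.0, 0.0, 0.0, 0.2793] min rows 3
leg [-0.0726, -0.0999, 0.035, 0.0, 0.0, -0.0] min rows 3
leg [0.0, 0.0, 0.092, 0.0, 0.0, -0.0] min rows 2
```

Request:
carry_out --deltas '[-0.004,-0.035,0,0,0,0.09,-0.009,-0.075,0,0,0,0.18,-0.014,-0.115,0,0,0,0.27,-0.0185,-0.149,0,0,0,0.366]'

```text
time: 18.58
eef_pos: [0.4502, 0.1988, 0.135]
tcp_rot: [0.175, 0.985, 0.0, 0.0]
contact_force: [0.5, -0.1, -0.1]
opening: 0.522
finger_force: 0.0
```

Request:
carry_out --deltas '[-0.014,-0.033,0,0,0,0.065,-0.028,-0.066,0,0,0,0.13,-0.042,-0.1,0,0,0,0.2,-0.0545,-0.129,0,0,0,0.262]' --grip 70

```text
time: 19.08
eef_pos: [0.4572, 0.059, 0.135]
tcp_rot: [0.302, 0.953, 0.0, 0.0]
contact_force: [0.0, -0.5, -0.1]
opening: 0.696
finger_force: 0.0
```

```bash
python3 plan.py m .457,-.0635,.1,145 .457,-.0635,.0075,145; python3 - <<'E'
from h import *
p,d,w=cloud("scene")
cv2.imwrite("pics/s7c.png",cv2.resize(cv2.cvtColor(p,cv2.COLOR_RGB2BGR)[190:360,90:330],(800,567)))
E
```

```text
t 19.07 [4.572000e-01 5.900000e-02 1.350000e-01 1.448598e+02] q [-0.09 -0.09  2.17 -0.    1.06 -1.05] open 0.696 F 0.0 [ 0.  -0.5 -0.1]
leg [-0.0703, -0.1003, 0.035, 0.0, 0.0, -0.0024] min rows 3
leg [0.0, 0.0, 0.0925, 0.0, 0.0, -0.0] min rows 2
```

View pics/s7c.png

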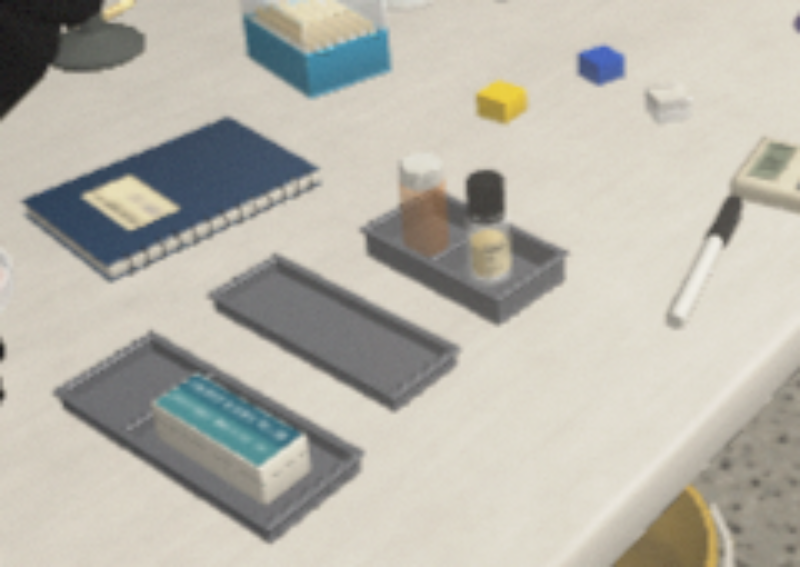

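The packet lies flat in the long bay (crop (230,435)), with both bottles upright. Next is the white cover-slip box.

Request:
carry_out --deltas '[-0.02,-0.03,0.005,0,0,0,-0.04,-0.06,0.015,0,0,0,-0.06,-0.085,0.03,0,0,0,-0.0705,-0.1005,0.035,0,0,0,-0.0705,-0.1005,0.035,0,0,0]'

```text
time: 19.75
eef_pos: [0.4572, -0.0631, 0.0995]
tcp_rot: [0.302, 0.953, 0.0, -0.0]
contact_force: [-0.4, -0.1, -0.5]
opening: 0.701
finger_force: 0.0
```

Request:
carry_out --deltas '[0,0,0.035,0,0,0,0,0,0.07,0,0,0,0,0,0.09,0,0,0,0,0,0.0925,0,0,0,0,0,0.0925,0,0,0]'

```text
time: 20.38
eef_pos: [0.4581, -0.0621, 0.0081]
tcp_rot: [0.3, 0.954, 0.0, 0.001]
contact_force: [-0.2, -0.5, 0.9]
opening: 0.701
finger_force: 0.0
```

Request:
carry_out --deltas '[0,0,0,0,0,0,0,0,0,0,0,0,0,0,0,0,0,0,0,0,0,0,0,0,0,0,0,0,0,0]' --grip 14 --grip_force 25

```text
time: 21.0
eef_pos: [0.4583, -0.0628, 0.0085]
tcp_rot: [0.301, 0.954, 0.0, 0.001]
contact_force: [-0.8, 1.5, 6.3]
opening: 0.297
finger_force: 25.5
```

```bash
python3 plan.py m; python3 plan.py .457,-.0635,.0075,145 .457,-.0635,.13,145 .457,.14,.13,165 .5,.348,.1,181.3 .5,.348,.013,181.3; python3 - <<'E'
from h import *
p,d,w=cloud("scene")
# packet check: heights in the tray
m=(w[...,0]>.36)&(w[...,0]<.50)&(w[...,1]>.32)&(w[...,1]<.38)&(w[...,2]>.017)&(w[...,2]<.05)
q=w[m]; print(np.percentile(q[:,2],[5,50,95]),cv2.minAreaRect((q[:,:2]*1000).astype(np.float32)))
E
```

```text
t 21.00 [ 4.583000e-01 -6.280000e-02  8.500000e-03  1.449914e+02] q [-0.36  0.14  2.22  0.    0.78 -1.32] open 0.297 F 25.5 [-0.8  1.5  6.3]
leg [0.0, 0.0, -0.1225, 0.0, 0.0, -0.0] min rows 3
leg [0.1167, 0.1667, -0.0, 0.0, 0.0, -0.3491] min rows 4
leg [0.0123, 0.212, 0.03, 0.0, 0.0, -0.2845] min rows 4
leg [-0.0, 0.0, 0.087, 0.0, 0.0, -0.0] min rows 2
[0.01863639 0.02543986 0.02672565] ((423.57989501953125, 347.77337646484375), (80.3565673828125, 29.28044319152832), 0.9677739143371582)
```

Request:
carry_out --deltas '[0,0,-0.035,0,0,0,0,0,-0.085,0,0,0,0,0,-0.1225,0,0,0,0,0,-0.1225,0,0,0]'

```text
time: 21.55
eef_pos: [0.4596, -0.0634, 0.1333]
tcp_rot: [0.301, 0.954, -0.0, 0.004]
contact_force: [-0.1, 0.4, -0.6]
opening: 0.292
finger_force: 24.8
```

Request:
carry_out --deltas '[0.025,0.035,0,0,0,-0.07,0.055,0.078,0,0,0,-0.15,0.086,0.122,0,0,0,-0.24,0.117,0.167,0,0,0,-0.349]'

```text
time: 22.05
eef_pos: [0.456, 0.1428, 0.128]
tcp_rot: [0.129, 0.992, -0.0, -0.001]
contact_force: [0.8, -0.8, 0.2]
opening: 0.298
finger_force: 24.8
```

Request:
carry_out --deltas '[0.003,0.04,0,0,0,-0.06,0.006,0.09,0,0,0,-0.12,0.009,0.14,0,0,0,-0.19,0.011,0.185,0.015,0,0,-0.25,0.0125,0.211,0.03,0,0,-0.2845]'

```text
time: 22.68
eef_pos: [0.499, 0.35, 0.0973]
tcp_rot: [-0.013, 1.0, -0.0, -0.001]
contact_force: [0.7, -0.1, -0.3]
opening: 0.297
finger_force: 24.8
```

Request:
carry_out --deltas '[0,0,0.03,0,0,0,0,0,0.06,0,0,0,0,0,0.08,0,0,0,0,0,0.085,0,0,0,0,0,0.085,0,0,0]'

```text
time: 23.3
eef_pos: [0.5002, 0.3485, 0.015]
tcp_rot: [-0.011, 1.0, 0.0, 0.0]
contact_force: [-0.2, 0.8, 0.8]
opening: 0.298
finger_force: 24.8
```

```bash
python3 plan.py m .501,.347,.0135,181.3; python3 - <<'E'
from h import *
p,d,w=cloud("scene")
cv2.imwrite("pics/s8c.png",cv2.resize(cv2.cvtColor(p,cv2.COLOR_RGB2BGR)[250:350,80:220],(800,571)))
E
```

```text
t 23.30 [5.002000e-01 3.485000e-01 1.500000e-02 1.812891e+02] q [ 0.44  0.41  1.86 -0.    0.87 -1.15] open 0.298 F 24.8 [-0.2  0.8  0.8]
leg [-0.0007, -0.0015, 0.0015, 0.0, 0.0, -0.0002] min rows 1
```

View pics/s8c.png

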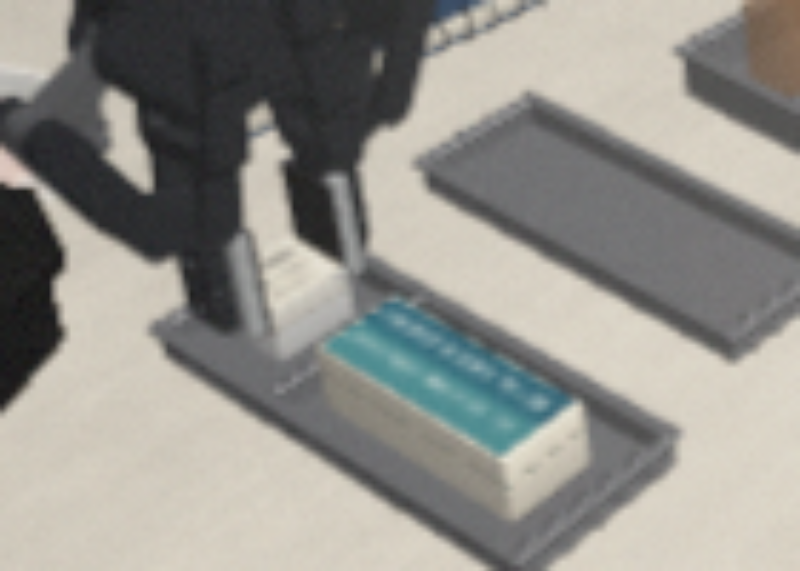

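The cover-slip box is in the short bay (crop (310,300)), just above its floor and clear of the divider. Releasing it and going to the tube.

Request:
carry_out --deltas '[0,-0.001,0.001,0,0,0,0,-0.001,0.0015,0,0,0]'

```text
time: 23.6
eef_pos: [0.5004, 0.3476, 0.0142]
tcp_rot: [-0.011, 1.0, 0.0, 0.001]
contact_force: [-1.6, 0.4, 0.0]
opening: 0.298
finger_force: 24.8
```

Request:
carry_out --deltas '[0,0,0,0,0,0,0,0,0,0,0,0,0,0,0,0,0,0]' --grip 52

```text
time: 23.98
eef_pos: [0.4999, 0.3475, 0.0134]
tcp_rot: [-0.011, 1.0, 0.0, 0.0]
contact_force: [-0.9, 0.3, 0.5]
opening: 0.523
finger_force: 0.0
```

Request:
carry_out --deltas '[0,0,-0.03,0,0,0,0,0,-0.075,0,0,0,0,0,-0.12,0,0,0]'

```text
time: 24.35
eef_pos: [0.4996, 0.3473, 0.1342]
tcp_rot: [-0.011, 1.0, -0.0, -0.0]
contact_force: [0.1, -0.3, -0.8]
opening: 0.521
finger_force: 0.0
```

```bash
python3 plan.py m .45,.13,.14,155 .454,-.08,.14,125 .4545,-.291,.1,102.2 .4545,-.291,.006,102.2
```

```text
t 24.35 [4.996000e-01 3.473000e-01 1.342000e-01 1.813016e+02] q [ 0.44  0.24  1.82  0.    1.08 -1.15] open 0.521 F 0.0 [ 0.1 -0.3 -0.8]
leg [0.0545, -0.2162, -0.0058, 0.0, 0.0, 0.459] min rows 5
leg [-0.0924, -0.1886, -0.0, 0.0, 0.0, 0.5236] min rows 4
leg [-0.1731, -0.1206, 0.04, 0.0, 0.0, 0.3979] min rows 4
leg [0.0, 0.0, 0.094, 0.0, 0.0, -0.0] min rows 2
```

Request:
carry_out --deltas '[0.011,-0.04,-0.002,0,0,0.09,0.022,-0.085,-0.004,0,0,0.18,0.033,-0.13,-0.006,0,0,0.27,0.044,-0.175,-0.006,0,0,0.36,0.0545,-0.216,-0.006,0,0,0.459]'

```text
time: 24.98
eef_pos: [0.4498, 0.1289, 0.1395]
tcp_rot: [0.218, 0.976, 0.0, 0.0]
contact_force: [0.2, 0.2, 0.4]
opening: 0.518
finger_force: 0.0
```

Request:
carry_out --deltas '[-0.018,-0.037,0,0,0,0.105,-0.037,-0.075,0,0,0,0.21,-0.055,-0.113,0,0,0,0.315,-0.074,-0.151,0,0,0,0.42,-0.0925,-0.1885,0,0,0,0.5235]' --grip 65

```text
time: 25.6
eef_pos: [0.4544, -0.0811, 0.1396]
tcp_rot: [0.463, 0.886, 0.0, 0.0]
contact_force: [0.0, 0.3, 0.0]
opening: 0.651
finger_force: 0.0
```

Request:
carry_out --deltas '[-0.034,-0.024,0,0,0,0.08,-0.07,-0.05,0.01,0,0,0.16,-0.105,-0.075,0.02,0,0,0.24,-0.14,-0.1,0.03,0,0,0.32,-0.173,-0.1205,0.04,0,0,0.398]'

```text
time: 26.22
eef_pos: [0.4548, -0.2921, 0.0991]
tcp_rot: [0.629, 0.777, -0.0, 0.0]
contact_force: [0.8, -1.2, 0.3]
opening: 0.651
finger_force: 0.0
```

Request:
carry_out --deltas '[0,0,0.02,0,0,0,0,0,0.05,0,0,0,0,0,0.08,0,0,0,0,0,0.093,0,0,0,0,0,0.093,0,0,0]'

```text
time: 26.85
eef_pos: [0.4546, -0.29, 0.0056]
tcp_rot: [0.628, 0.778, 0.0, -0.001]
contact_force: [0.6, -0.2, -0.2]
opening: 0.653
finger_force: 0.0
```

```bash
python3 plan.py m .4545,-.291,.006,102.2
```

```text
t 26.85 [ 4.54600e-01 -2.90000e-01  5.60000e-03  1.02208e+02] q [-0.76  0.3   2.03  0.    0.81 -0.97] open 0.653 F 0.0 [ 0.6 -0.2 -0.2]
leg [-0.0009, -0.0003, -0.0004, 0.0, 0.0, 0.0001] min rows 1
```

Request:
carry_out --deltas '[0,0,0,0,0,0,0,0,0,0,0,0,0,0,0,0,0,0,0,0,0,0,0,0,0,0,0,0,0,0]' --grip 6

```text
time: 27.48
eef_pos: [0.456, -0.2913, 0.0078]
tcp_rot: [0.628, 0.778, -0.0, 0.001]
contact_force: [-0.3, 0.7, 6.4]
opening: 0.205
finger_force: 25.4
```

Request:
carry_out --deltas '[0,0,-0.03,0,0,0,0,0,-0.07,0,0,0,0,0,-0.11,0,0,0,0,0,-0.13,0,0,0,0,0,-0.13,0,0,0]'

```text
time: 28.1
eef_pos: [0.4558, -0.2912, 0.1381]
tcp_rot: [0.628, 0.778, -0.0, 0.002]
contact_force: [0.2, -0.0, 0.1]
opening: 0.201
finger_force: 24.6
```

```bash
python3 plan.py m .459,-.09,.136,130 .459,.09,.136,156 .459,.2555,.07,180 .459,.2555,.014,180; python3 - <<'E'
from h import *
p,d,w=cloud("scene")
cv2.imwrite("pics/s9c.png",cv2.resize(cv2.cvtColor(p,cv2.COLOR_RGB2BGR)[100:340,80:400],(800,600)))
E
```

```text
t 28.10 [  0.4558  -0.2912   0.1381 102.2052] q [-0.76  0.09  1.99 -0.    1.06 -0.97] open 0.201 F 24.6 [ 0.2 -0.   0.1]
leg [0.196, 0.0456, 0.0021, 0.0, 0.0, -0.4851] min rows 4
leg [0.1379, 0.1157, -0.0, 0.0, 0.0, -0.4538] min rows 4
leg [0.0673, 0.1512, 0.066, 0.0, 0.0, -0.4189] min rows 4
leg [0.0, 0.0, 0.056, 0.0, 0.0, -0.0] min rows 2
```

View pics/s9c.png

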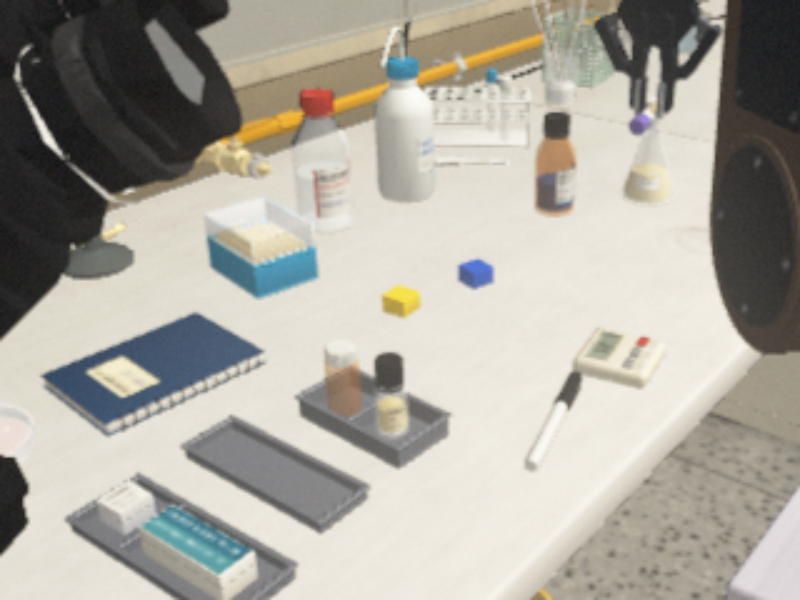

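The tube is held (purple end at crop (640,122)), the flask and stain bottle still stand, and the other four items are in their bays. Carrying the tube to its tray.

Request:
carry_out --deltas '[0.039,0.009,0,0,0,-0.097,0.078,0.018,0,0,0,-0.194,0.118,0.027,0,0,0,-0.29,0.157,0.036,0,0,0,-0.388,0.196,0.0455,0,0,0,-0.485]'

```text
time: 28.78
eef_pos: [0.4566, -0.0875, 0.1341]
tcp_rot: [0.421, 0.907, -0.0, -0.002]
contact_force: [0.2, 0.4, 0.1]
opening: 0.207
finger_force: 24.6
```

Request:
carry_out --deltas '[0.028,0.023,0,0,0,-0.09,0.055,0.046,0,0,0,-0.18,0.083,0.07,0,0,0,-0.27,0.11,0.093,0,0,0,-0.36,0.138,0.1155,0,0,0,-0.454]'

```text
time: 29.4
eef_pos: [0.4564, 0.0918, 0.1342]
tcp_rot: [0.206, 0.978, -0.0, -0.002]
contact_force: [-0.1, 0.0, 0.1]
opening: 0.204
finger_force: 24.6
```

Request:
carry_out --deltas '[0.014,0.03,0,0,0,-0.08,0.028,0.06,0,0,0,-0.17,0.042,0.095,0.01,0,0,-0.26,0.056,0.127,0.035,0,0,-0.345,0.0675,0.151,0.066,0,0,-0.419]'

```text
time: 30.02
eef_pos: [0.4568, 0.2572, 0.0682]
tcp_rot: [-0.002, 1.0, -0.0, -0.001]
contact_force: [-0.0, 0.2, 0.0]
opening: 0.206
finger_force: 24.6
```

Request:
carry_out --deltas '[0,0,0.01,0,0,0,0,0,0.03,0,0,0,0,0,0.045,0,0,0,0,0,0.05,0,0,0,0,0,0.05,0,0,0]'

```text
time: 30.65
eef_pos: [0.4576, 0.2557, 0.0202]
tcp_rot: [0.0, 1.0, -0.0, -0.0]
contact_force: [-0.2, -0.3, -0.3]
opening: 0.2
finger_force: 24.6
```

```bash
python3 plan.py m .459,.2555,.0135,180; python3 - <<'E'
from h import *
p,d,w=cloud("scene")
cv2.imwrite("pics/s10c.png",cv2.resize(cv2.cvtColor(p,cv2.COLOR_RGB2BGR)[230:330,120:260],(800,571)))
E
```

```text
t 30.65 [4.576000e-01 2.557000e-01 2.020000e-02 1.799685e+02] q [ 0.32  0.24  2.07 -0.    0.83 -1.25] open 0.200 F 24.6 [-0.2 -0.3 -0.3]
leg [-0.0014, -0.0002, 0.0067, 0.0, 0.0, -0.0006] min rows 1
```

View pics/s10c.png

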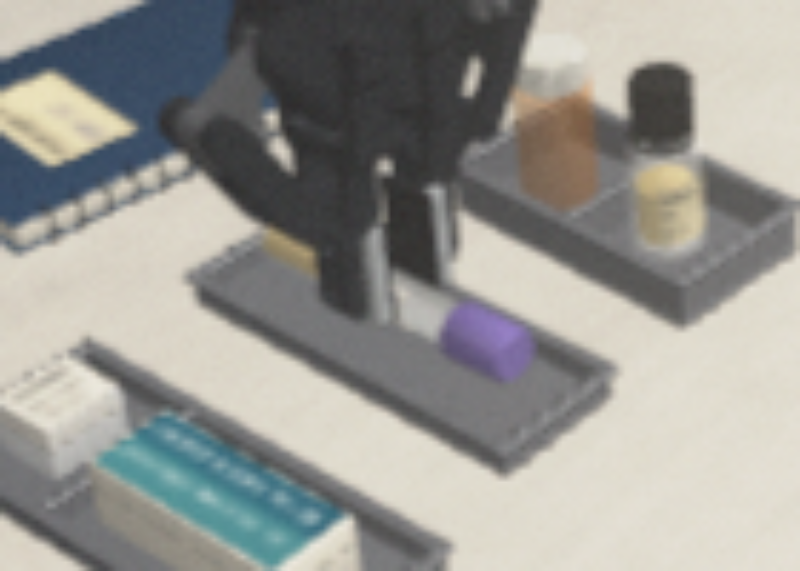

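The tube hangs about 8 mm over the floor of its tray, clear at both ends (crop (270,240) to (520,365)). Lowering, releasing and retreating.

Request:
carry_out --deltas '[-0.001,0,0.004,0,0,0,-0.001,0,0.0065,0,0,0,-0.001,0,0.0065,0,0,0]'

```text
time: 31.08
eef_pos: [0.4585, 0.256, 0.0137]
tcp_rot: [-0.0, 1.0, -0.0, -0.0]
contact_force: [0.0, 0.2, -1.0]
opening: 0.204
finger_force: 24.6
```

Request:
carry_out --deltas '[0,0,0,0,0,0,0,0,0,0,0,0,0,0,0,0,0,0,0,0,0,0,0,0]' --grip 42

```text
time: 31.58
eef_pos: [0.4586, 0.2561, 0.0139]
tcp_rot: [-0.0, 1.0, 0.0, 0.0]
contact_force: [0.4, -0.8, -0.0]
opening: 0.423
finger_force: 0.0
```

Request:
carry_out --deltas '[0,0,-0.02,0,0,0,0,0,-0.06,0,0,0,0,0,-0.11,0,0,0,0,0,-0.16,0,0,0]'

```text
time: 32.08
eef_pos: [0.4583, 0.2559, 0.1752]
tcp_rot: [-0.0, 1.0, -0.0, -0.0]
contact_force: [0.7, 0.8, -0.3]
opening: 0.42
finger_force: 0.0
```

Request:
carry_out --deltas '[0,-0.04,0,0,0,0,0,-0.09,0,0,0,0,0,-0.14,0,0,0,0,0,-0.19,0,0,0,0,0,-0.22,0,0,0,0]'

```text
time: 32.7
eef_pos: [0.4584, 0.0341, 0.1739]
tcp_rot: [0.001, 1.0, -0.0, 0.0]
contact_force: [0.2, -0.1, -0.6]
opening: 0.416
finger_force: 0.0
```

```bash
python3 plan.py m; python3 - <<'E'
from h import *
p,d,w=cloud("scene")
X,Y,Z=w[...,0],w[...,1],w[...,2]
for n,a,b,c,e in(("tube",.39,.53,.236,.274),("packet",.37,.475,.325,.37),("slip",.48,.525,.325,.37),("vial",.455,.50,.145,.185),("oil",.40,.445,.145,.185)):
    m=(X>a)&(X<b)&(Y>c)&(Y<e)&(Z>.0155)&(Z<.09);q=w[m];r=cv2.minAreaRect((q[:,:2]*1000).astype(np.float32));print(n,"ztop",np.percentile(q[:,2],[50,95]).round(4),np.round(r[0]),np.round(r[1]))
cv2.imwrite("pics/s11c.png",cv2.resize(cv2.cvtColor(p,cv2.COLOR_RGB2BGR)[130:355,90:390],(800,600)))
E
```

```text
t 32.70 [4.584000e-01 3.410000e-02 1.739000e-01 1.799145e+02] q [-0.15 -0.15  2.14 -0.    1.14 -1.72] open 0.416 F 0.0 [ 0.2 -0.1 -0.6]
tube ztop [0.0192 0.0216] [458. 257.] [110.  16.]
packet ztop [0.0253 0.0267] [423. 348.] [79. 30.]
slip ztop [0.0213 0.0227] [499. 347.] [29. 27.]
vial ztop [0.0412 0.062 ] [480. 168.] [44. 26.]
oil ztop [0.0435 0.0697] [427. 168.] [39. 24.]
```

View pics/s11c.png

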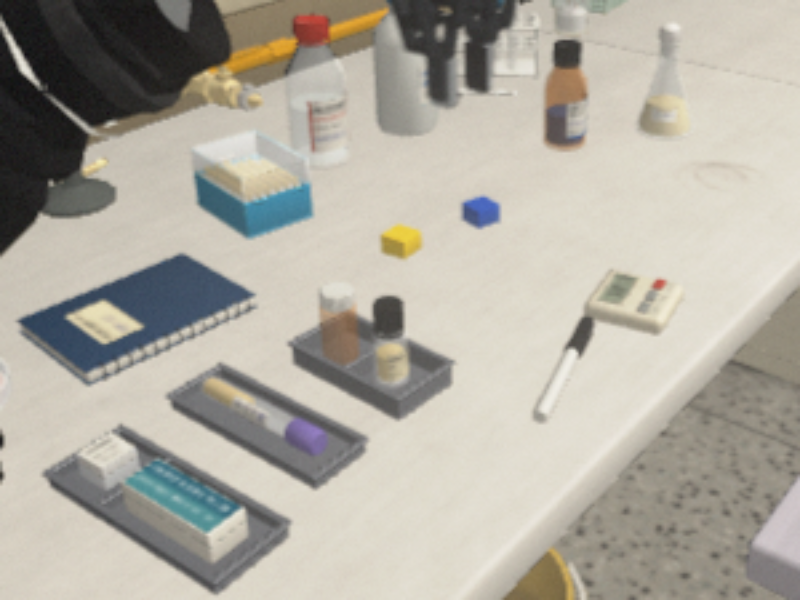

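All five items sit in their bays, with tops at floor height plus their own height: tube (265,415), packet (185,510), box (108,460), vial (340,325), oil bottle (390,345). The flask, stain bottle and decoys haven't moved. Handing in.

```bash
python3 -c "
from plant import ctrl
print(ctrl.sign_off())"
```

```text
the job is handed in; nothing more can be done
None
```

All five supplies are in their trays as asked, the flask, brown bottle and look-alikes were left where they stood, and the job was handed in at about 33 s (limit 144 s); the judge returned no verdict.

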